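# Sweep the loose screw caps into the collecting tray

## Robot

A 6-joint arm with a two-finger parallel gripper is mounted at the origin on a cart in front of the work surface, level with it; the furniture and walls round the work are solid. World frame = base frame: x ahead of the robot, y to its left, z up, the work surface at z = 0. Lengths are in mm, angles in degrees, forces in N, time in s.
With the tool pointing down it reaches from about 300 to 850 mm from the base axis. Payload 4.2 kg.
Tool frame: the origin (TCP) lies on the centre line of the jaws, within the pads' length; the fingertips stand 14 mm ahead of it and the grasp point (between the pads) lies 5 mm behind it; z points along the fingers, y is the line along which they close (so a half turn about z gives the same grasp; the last joint's range is limited). The gripper opens to 91 mm and grips with 3 to 60 N. Pads are 32 mm wide; open, the fingers measure 118 mm over their backs; the gripper's body (76 mm by 178 mm) begins 60 mm behind the grasp point.
Start: joints at [-44.633, 18.312, 89.639, -0, 72.044, -1.146], TCP at [417.188, -395.723, 227.976] pointing down, gripper open.
Joint ranges: [-177.97, 177.97], [-48.28, 115.42], [12.27, 149.76], [-77.06, 257.06], [2.81, 150.46], [-146.56, 146.56]. Speed limits (degrees/s): [147.25, 147.25, 180, 180, 180, 180].

## Interface

Orientations are given as [roll, pitch, yaw] about the fixed x, y, z axes, in that order (R = Rz(yaw) Ry(pitch) Rx(roll)).
In Python, from workcell import env gives the robot as it stands.
- The arm moves only by the tool arm_command, never from a script. Its argument "motion" is a list of rows, each an object with "offset": the shift along the tool's x, y, z in m, a list of three; "spin": the turn about the tool's z in rad. In form: [{"offset": [tx, ty, tz], "spin": spin}, ...]. A call has 1 to 5 rows; each row shifts and turns the commanded pose from where the row before left it, along the tool's axes as they then stand; what a row does not reach is not made up. A row lasts 1/8 s, in which the tool goes at most 62.5 mm and 10.7 degrees, less where a joint would pass 70% of its speed; a pose out of reach is approached as far as the arm can. A call with a gripper value outside its range is refused whole. "jaw" is the finger opening in m, from 0 to 0.0912, set as the call begins (left out, the last holds). The fingers move at their own pace and stop on an object; "newtons" is the grip in N (left out, the last holds). Time passes only in rows, so rows that do not move let the fingers close. It gives the time, the measured TCP pose, the force, the opening and the grip force at its end, in the units of the state.
- env.state(): the state, without advancing time (a new reading comes with each control period).
- env.grab_frame(name): name is "side" or "top"; returns (picture, depth): 420x560x3 uint8, blue, green, red; 420x560 float32, mm along the optical axis (not along the pixel's ray), 0 where there is no reading.
- env.camera_model(name): a dict with "fx", "fy", "cx", "cy" (pixels), "k1" (the pictures are not rectified: a ray, as slopes to the right and down, at radius r is drawn at 1 + k1 r^2 times it, then the intrinsics apply), "eye" and "rotation" of the camera in the world. Camera axes: x right, y down, z forward; pixel columns grow to the right and rows downward; lengths in mm; the calibration is good to about 2 mm. A picture is of the moment at which its call begins. camera_model takes no time and is no camera call.
- env.job_done(): hands the job in; it is judged then, once.
Trained networks look in the newest picture that a camera, given by its name, has taken for a name from the list of things; names that differ only in an ending like _2 or _b are one class to them, and where a whole thing is asked for, a point or a joint stands for the part that bears it (a point fixed in the world has none). Each returns a list of dicts, best first, with "score" (0 to 1); they miss things now and then, are a little off and sometimes report something else, mostly with a low value. They report only what shows in the picture. A call takes as long as a camera call. They do not tell look-alikes from the thing itself.
- env.boxes_of(camera, target): "bbox" ([left, top, right, bottom] in pixels, round what is visible of it).
- env.pinpoint(camera, target): "location" ([column, row] in pixels: a listed point, or the origin of a listed thing).
The state is a dict: "time_s": time; "qpos": joint angles; "qvel": joint speeds; "effort": joint torques, N m; "ee_pos": TCP position; "ee_rot": TCP orientation; "force": force on the tool from outside, world axes, zero at the start; "torque": the same for the moment, N m; "gripper_width": finger opening in mm; "gripper_force": force on a finger pad.
Only numpy, scipy, OpenCV 4.12 (cv2) and the standard library are available. Lean on these libraries where they do the work, as an engineer would, in place of code of your own. Each camera call takes 0.05 s, during which the arm holds its last target. There are 200 camera calls.

## Task

Sweep the three loose white screw caps across the worktop into the open-fronted metal collecting tray, until every cap lies flat on the tray's flat floor, wholly past its sloping lip. Push them with the fingers only, without picking any of them up, and leave the timer, the tape roll and the memory stick where they are.

Things in the scene. Friction and masses are not known exactly. Their poses are not given: they have to be found in the camera images.
- collecting_tray: bare metal tray, fixed, 120 (x) x 136 mm (y). Origin: on the worktop under its middle; +x to its closed back (caps enter along +x), z up. The lip slopes up from the worktop at x=-63 mm to the flat floor, 2.5 mm high, which runs from x=-45 to the back wall's inner face at x=+52 mm. Side walls from x=-45 mm, inner faces at y=+-65 mm (rims 1 mm further in). Walls and rims 30 mm high.
- tray_mouth (a point): middle of the tray's open front, on the edge where the sloping lip meets the flat floor: 45 mm in front of the tray's origin (at its x=-45 mm), 2.5 mm above the worktop. Axes as the tray's.
- cap_1: white plastic screw cap lying crown up on the worktop, a disc 32 mm across and 18 mm high, 15 g, slides freely; it is round, so its yaw means nothing. Origin: centre of its underside, z up.
- cap_2: white plastic screw cap lying crown up on the worktop, a disc 32 mm across and 18 mm high, 15 g, slides freely; it is round, so its yaw means nothing. Origin: centre of its underside, z up.
- cap_3: white plastic screw cap lying crown up on the worktop, a disc 32 mm across and 18 mm high, 15 g, slides freely; it is round, so its yaw means nothing. Origin: centre of its underside, z up.
- timer: bystander: white lab timer, 62 x 62 x 18 mm, lying face up. Origin: centre of its underside.
- tape_roll: bystander: roll of tape lying flat, 71 mm across, 19 mm high. Origin: centre of its underside.
- memory_stick: bystander: memory stick, 52 (x) x 19 (y) x 9 mm, lying flat. Origin: on its underside, at the middle of its 52 mm length.
Things that resemble listed ones, but are neither listed nor needed, are in the scene too. There is more than one size of the collecting_tray; the one meant has the size given above.

How it is judged (in metres and radians):
At the end, for the whole second after the job is handed in: All three caps lie flat (within 0.15 rad) and still on the tray's floor, past the sloping lip: each cap's centre 31 mm or less in front of the tray's origin and between the side walls, its underside less than 8 mm above the worktop (x of cap_1 in the frame of collecting_tray between -0.031 and 0.04 m and y of cap_1 in the frame of collecting_tray between -0.053 and 0.053 m and height (world z) of each of cap_1, cap_2, cap_3 below 0.008 m and angle between each of cap_1, cap_2, cap_3's own z axis and vertical below 0.15 rad and linear speed of each of cap_1, cap_2, cap_3 below 0.02 m/s and x of cap_2 in the frame of collecting_tray between -0.031 and 0.04 m and y of cap_2 in the frame of collecting_tray between -0.053 and 0.053 m and x of cap_3 in the frame of collecting_tray between -0.031 and 0.04 m and y of cap_3 in the frame of collecting_tray between -0.053 and 0.053 m); the robot touches nothing.
It fails at once if a cap is lifted or carried (its underside more than 20 mm above the worktop) instead of being swept (height (world z) of any of cap_1, cap_2, cap_3 above 0.02 m).
It fails at once if the timer is shifted by more than 10 mm (distance of timer from where it was at the start of the episode above 0.01 m).
It fails at once if the tape roll is shifted by more than 10 mm (distance of tape_roll from where it was at the start of the episode above 0.01 m).
It fails at once if the memory stick is shifted by more than 10 mm (distance of memory_stick from where it was at the start of the episode above 0.01 m).
It also fails if it takes over 48 s, if anything falls off the work surface, if the arm or the gripper's body presses on something with over 40 N, if the wrist force passes 120 N, or if a joint passes its speed limit or range.

## Working session

There is one attempt and no reset: what is moved stays moved. The work goes in short steps, Python scripts to look and compute and a tool call to move; the robot and the scene stay as the last step left them, time stands still between calls to the robot, and variables do not carry over. Pictures are saved under pics/ and viewed, at most 10 in all, crops included, and the job is handed in when it is done.

Besides the shell and the picture viewer there is one more tool, called after "Call:" as a command line: name --argument value ..., lists and objects as JSON in quotes. arm_command: Moves the arm, as the interface text tells. Its arguments: {"type":"object","properties":{"motion":{"type":"array"},"jaw":{"type":"number"},"newtons":{"type":"number"}},"required":["motion"]}

```bash
mkdir -p pics
cat > h.py <<'E'
import numpy as np, cv2
from workcell import env
def ray(cam,u,v):
    m=env.camera_model(cam); K=np.array([[m['fx'],0,m['cx']],[0,m['fy'],m['cy']],[0,0,1.]])
    p=cv2.undistortPoints(np.array([[[u,v]]],float),K,np.array([m['k1'],0,0,0.]))[0,0]
    return np.array(m['eye'],float),np.array(m['rotation'])@np.array([p[0],p[1],1.])
def at_z(cam,u,v,z=0):
    e,d=ray(cam,u,v); return (e+d*(z-e[2])/d[2])[:2]
E
python3 - <<'E'
from h import *
for c in('top','side'):
    p,d=env.grab_frame(c); cv2.imwrite(f'pics/{c}0.png',p); np.save(f'{c}0.npy',d)
    m=env.camera_model(c); print(c,m['eye'],np.round(m['rotation'],2).tolist())
    for t in('cap_1','collecting_tray','tray_mouth','timer','tape_roll','memory_stick'):
        for r in env.pinpoint(c,t):
            print(t,round(r['score'],2),np.round(r['location']),np.round(at_z(c,*r['location'],0)))
print(env.state())
E
```

```text
top [ 330.52402676  -57.44516895 1149.0796927 ] [-168.29, 0.18, -98.42]Traceback (most recent call last):
  File "<stdin>", line 7, in <module>
  File "h.py", line 8, in at_z
    e,d=ray(cam,u,v); return (e+d*(z-e[2])/d[2])[:2]
                                           ~^^^
IndexError: invalid index to scalar variable.
```

```bash
sed -i "s/^import numpy.*/&\nfrom scipy.spatial.transform import Rotation as Ro/; s/np.array(m\['rotation'\])@/Ro.from_euler('xyz',m['rotation'],degrees=True).as_matrix()@/" h.py
python3 - <<'E'
from h import *
for c in('top','side'):
    p,d=env.grab_frame(c); cv2.imwrite(f'pics/{c}0.png',p); np.save(f'{c}0.npy',d)
    m=env.camera_model(c); print(c,m['eye'],m['rotation'])
    for t in('cap_1','collecting_tray','tray_mouth','timer','tape_roll','memory_stick'):
        for r in env.pinpoint(c,t):
            print(t,round(r['score'],2),np.round(r['location']),np.round(at_z(c,*r['location'],0)))
s=env.state();print({k:s[k] for k in('time_s','ee_pos','ee_rot')})
E
```

```text
top [ 330.52402676  -57.44516895 1149.0796927 ] [-168.28577852    0.17968231  -98.41603169]
cap_1 0.63 [326. 195.] [ 589. -196.]
cap_1 0.45 [340. 228.] [ 491. -219.]
cap_1 0.45 [348. 208.] [ 543. -251.]
collecting_tray 0.95 [291. 222.] [527. -92.]
collecting_tray 0.94 [221. 223.] [554.  99.]
collecting_tray 0.93 [162. 275.] [437. 271.]
tray_mouth 0.89 [237. 220.] [555.  55.]
tray_mouth 0.59 [300. 222.] [ 524. -117.]
tray_mouth 0.57 [173. 274.] [434. 243.]
timer 0.63 [324. 272.] [ 383. -159.]
tape_roll 0.66 [351. 206.] [ 547. -261.]
tape_roll 0.59 [318. 156.] [ 703. -193.]
memory_stick 0.71 [400. 196.] [ 557. -401.]
side [  461.16905471 -1107.49573273   684.7230885 ] [-122.31152518   -0.79294454   -4.85209689]
cap_1 0.79 [283. 262.] [ 546. -251.]
cap_1 0.65 [253. 254.] [ 486. -221.]
cap_1 0.45 [303. 247.] [ 593. -203.]
collecting_tray 0.89 [270. 218.] [530. -89.]
collecting_tray 0.88 [275. 179.] [555.  92.]
collecting_tray 0.62 [229. 145.] [434. 297.]
collecting_tray 0.57 [293. 313.] [ 551. -400.]
tray_mouth 0.9 [275. 226.] [ 538. -121.]
tray_mouth 0.88 [271. 183.] [542.  71.]
tray_mouth 0.55 [229. 151.] [436. 258.]
timer 0.76 [209. 240.] [ 392. -165.]
tape_roll 0.59 [352. 245.] [ 699. -204.]
memory_stick 0.82 [292. 312.] [ 549. -399.]
memory_stick 0.31 [273. 226.] [ 533. -123.]
{'time_s': 0.8, 'ee_pos': array([ 417.1869951 , -395.72286361,  227.9755013 ]), 'ee_rot': array([ 1.79995825e+02, -1.96472604e-05,  4.65136648e+01])}
```

View pics/top0.png

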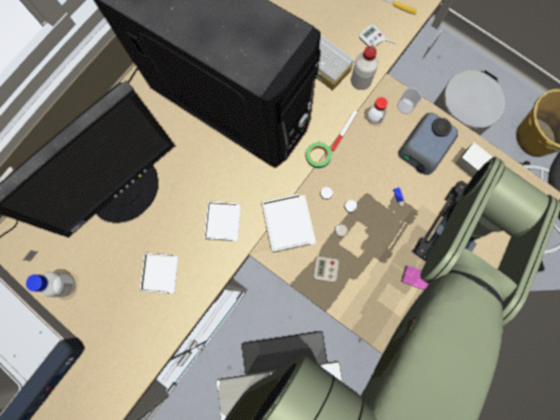

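View pics/side0.png

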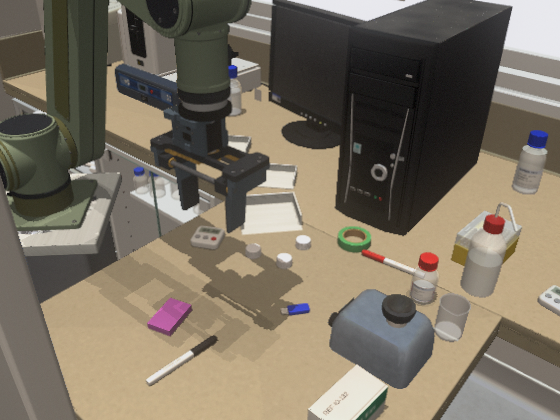

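Run:
```python
from h import *
p=cv2.imread('pics/top0.png'); s=cv2.imread('pics/side0.png')
a=cv2.resize(p[180:290,250:380],None,fx=6,fy=5.4*6/5.4*0.9,interpolation=cv2.INTER_CUBIC)[:594,:800]
b=cv2.resize(s[180:280,190:320],None,fx=6,fy=6,interpolation=cv2.INTER_CUBIC)
cv2.imwrite('pics/c1.png',a);cv2.imwrite('pics/c2.png',b)
```

```text
(no output)
```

View pics/c1.png

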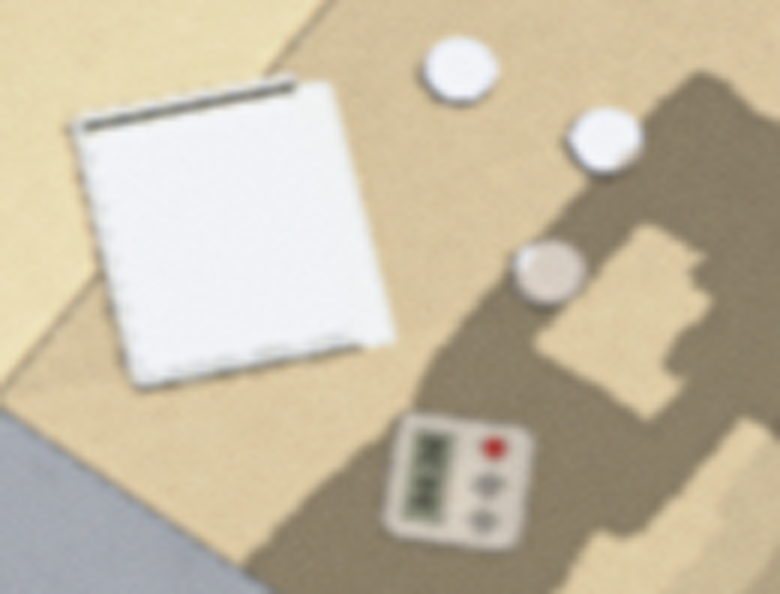

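View pics/c2.png

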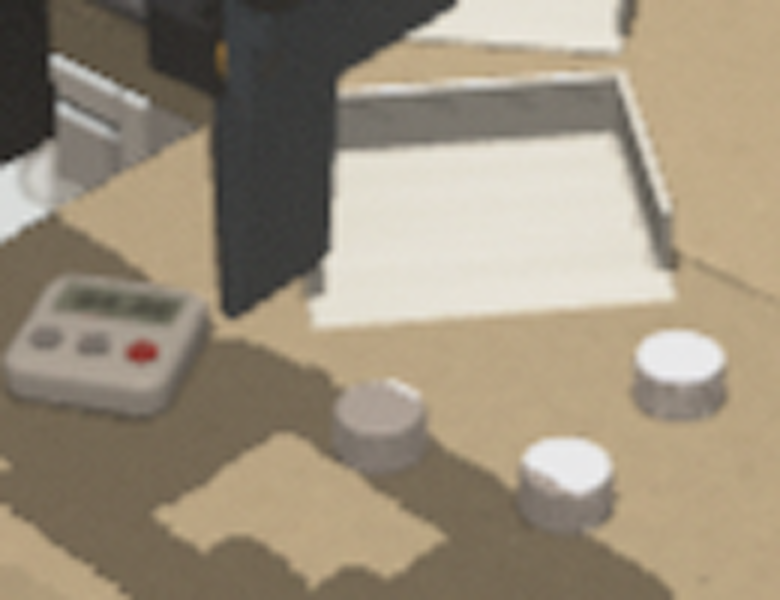

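Run:
```python
from h import *
T=lambda u,v,z:np.round(at_z('top',250+u/6,180+v/5.4,z),1)
S=lambda u,v,z:np.round(at_z('side',190+u/6,180+v/6,z),1)
print('lip T',T(330,80,0),T(395,342,0),'S',S(672,297,0),S(315,326,0))
print('back rim T',T(75,122,30),T(135,387,30),'S',S(622,72,30))
for n,t,s in(('A',(461,68),(681,357)),('B',(605,138),(566,466)),('C',(549,270),(380,408))): print(n,T(*t,18),S(*s,18))
print('timer',[T(*q,18) for q in((405,412),(535,430),(520,550),(385,535))])
print('timerS',[S(*q,18) for q in((205,300),(140,405),(10,355),(70,275))])
```

```text
lip T [ 597.7 -140.4] [ 460.9 -148.5] S [ 597.9 -139. ] [ 464.9 -148.9]
back rim T [586.3 -22.7] [452.5 -30.8] S [590.2 -25.4]
A [ 591.  -198.6] [ 593.2 -201.3]
B [ 546.  -256.9] [ 547.2 -260.5]
C [ 484.  -220.5] [ 486.  -224.1]
timer [array([ 424.3, -146. ]), array([ 407.2, -201.1]), array([ 351. , -184.9]), array([ 366.9, -128. ])]
timerS [array([ 425.5, -155.4]), array([ 403.5, -217. ]), array([ 357.2, -184.7]), array([ 376.2, -136.3])]
```

```bash
cat > plan.py <<'E'
import sys
from h import *
def plan(x,y,z,yaw,n):
    s=env.state(); p=np.array(s['ee_pos']); y0=s['ee_rot'][2]
    dy=(yaw-y0+180)%360-180; d=(np.array([x,y,z])-p)/n/1000
    print('t',round(s['time_s'],2),'at',np.round(p,1),round(y0,1),'F',np.round(s['force'],1),'w',round(s['gripper_width'],1))
    for i in range(n):
        a=np.radians(y0+dy*i/n); c,q=np.cos(a),np.sin(a)
        print(np.round([c*d[0]+q*d[1], q*d[0]-c*d[1], -d[2]],4).tolist(), round(-np.radians(dy)/n,4))
if __name__=='__main__': plan(*map(float,sys.argv[1:5]),int(sys.argv[5]))
E
python3 plan.py 480 -268 80 84 5
python3 - <<'E'
from h import *
print('tower base',at_z('side',342,207),at_z('side',390,235),at_z('top',278,163))
E
```

```text
t 0.8 at [ 417.2 -395.7  228. ] 46.5 F [0.6 0.1 0.3] w 91.2
[0.0272, -0.0085, 0.0296] -0.1309
[0.0281, -0.0048, 0.0296] -0.1309
[0.0284, -0.0011, 0.0296] -0.1309
[0.0283, 0.0026, 0.0296] -0.1309
[0.0278, 0.0063, 0.0296] -0.1309
tower base [704.40698681 -52.21008674] [ 790.39925746 -172.91075769] [699.2342397  -79.84712305]
```

Call:
arm_command --motion '[{"offset": [0.0272,-0.0085,0.0296],"spin": -0.131},{"offset": [0.0281,-0.0048,0.0296],"spin": -0.131},{"offset": [0.0284,-0.0011,0.0296],"spin": -0.131},{"offset": [0.0283,0.0026,0.0296],"spin": -0.131},{"offset": [0.0278,0.0063,0.0296],"spin": -0.131}]' --jaw 0.012

```text
time_s: 1.42
ee_pos: [480.6, -267.3, 79.2]
ee_rot: [180.0, 0.0, 84.3]
force: [1.0, 0.6, 0.3]
gripper_width: 44.0
gripper_force: 0.0
```

```bash
python3 plan.py 480 -268 20 84 3
```

```text
t 1.43 at [ 480.6 -267.3   79.2] 84.3 F [1.  0.6 0.3] w 44.0
[-0.0002, -0.0002, 0.0197] 0.0016
[-0.0002, -0.0002, 0.0197] 0.0016
[-0.0002, -0.0002, 0.0197] 0.0016
```

Call:
arm_command --motion '[{"offset": [0,0,0.02],"spin": 0},{"offset": [0,0,0.02],"spin": 0},{"offset": [0,0,0.019],"spin": 0},{"offset": [0,0,0],"spin": 0},{"offset": [0.006,0,0],"spin": 0}]'

```text
time_s: 2.05
ee_pos: [481.3, -262.4, 21.6]
ee_rot: [179.9, 0.0, 84.0]
force: [-0.2, -0.4, -0.3]
gripper_width: 12.1
gripper_force: 0.0
```

Run:
```python
from h import *
p,d=env.grab_frame('side'); cv2.imwrite('pics/s1.png',cv2.resize(p[160:310,180:380],None,fx=4,fy=4,interpolation=cv2.INTER_CUBIC))
for r in env.pinpoint('side','cap_1'): print(r['score'],at_z('side',*r['location']))
print(env.state()['ee_pos'],env.state()['gripper_width'],env.state()['force'])
```

```text
0.62 [ 595.46049078 -198.93039177]
0.49 [ 483.23487294 -222.19782101]
[ 481.24753404 -261.80814621   21.87929472] 11.955886949714548 [ 0.65786121 -0.03630115  0.28964676]
```

View pics/s1.png

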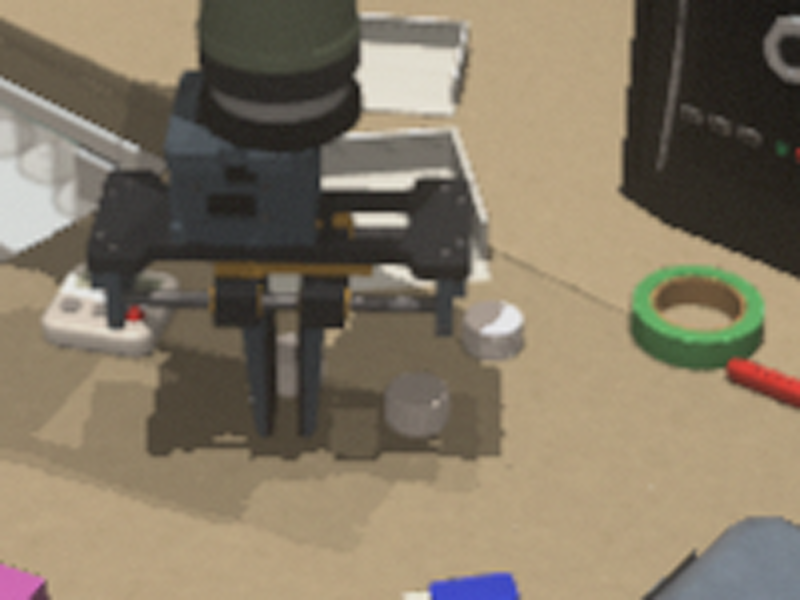

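Call:
arm_command --motion '[{"offset": [0.015,0,0],"spin": 0},{"offset": [0.018,0,0],"spin": 0},{"offset": [0.018,0,0],"spin": 0},{"offset": [0.018,0,0],"spin": 0},{"offset": [0.018,0,0],"spin": 0}]'

```text
time_s: 2.78
ee_pos: [489.9, -174.1, 21.0]
ee_rot: [180.0, 0.0, 84.1]
force: [0.4, -1.1, 0.2]
gripper_width: 11.7
gripper_force: 0.1
```

Call:
arm_command --motion '[{"offset": [0.018,0,0],"spin": 0},{"offset": [0.018,0,0],"spin": 0},{"offset": [0.016,0,0],"spin": 0},{"offset": [0.012,0,0],"spin": 0},{"offset": [0.006,0,0],"spin": 0}]'

```text
time_s: 3.4
ee_pos: [497.1, -105.2, 21.0]
ee_rot: [180.0, 0.0, 84.1]
force: [-1.1, -1.3, 0.4]
gripper_width: 12.3
gripper_force: 0.0
```

Run:
```python
from h import *
p,d=env.grab_frame('side'); cv2.imwrite('pics/s2.png',cv2.resize(p[140:290,180:380],None,fx=4,fy=4,interpolation=cv2.INTER_CUBIC))
for c in('side','top'):
  if c=='top': env.grab_frame(c)
  for r in env.pinpoint(c,'cap_1'): print(c,r['score'],at_z(c,*r['location']))
s=env.state();print(s['ee_pos'],s['force'])
```

```text
side 0.64 [ 541.01108523 -263.52849698]
side 0.55 [ 595.02966205 -195.31562563]
top 0.56 [ 541.64309657 -258.00546748]
[ 497.1217862  -106.12048072   20.98300722] [-0.27104777 -0.0616072  -0.58896729]
```

View pics/s2.png

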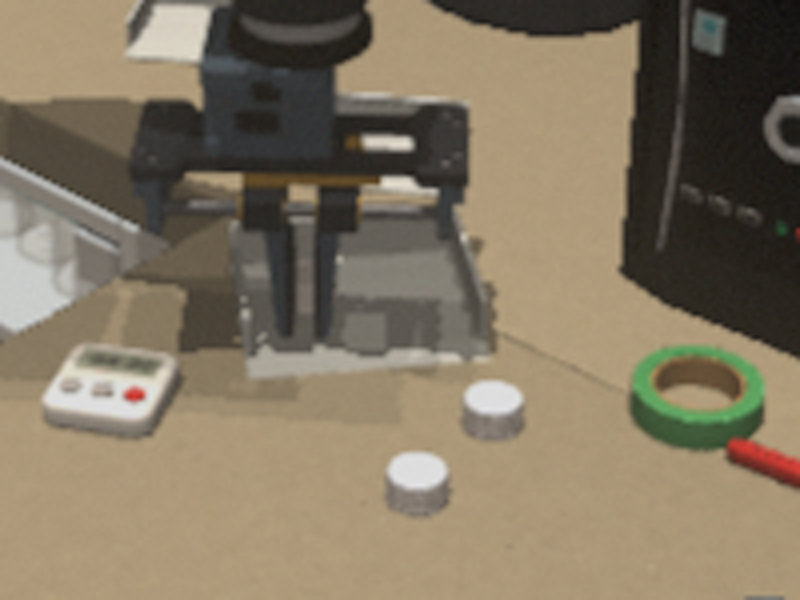

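Call:
arm_command --motion '[{"offset": [-0.015,0,0],"spin": 0},{"offset": [-0.02,0,-0.02],"spin": 0},{"offset": [-0.02,0,-0.025],"spin": 0}]'

```text
time_s: 3.98
ee_pos: [490.6, -162.3, 66.0]
ee_rot: [-179.9, -0.0, 84.0]
force: [0.7, -0.3, 0.5]
gripper_width: 12.1
gripper_force: 0.0
```

```bash
python3 plan.py 609 -243 60 110 5
```

```text
t 3.98 at [ 490.6 -162.3   66. ] 84.0 F [ 0.7 -0.3  0.5] w 12.1
[-0.0136, 0.0252, 0.0012] -0.0908
[-0.0158, 0.0239, 0.0012] -0.0908
[-0.0179, 0.0224, 0.0012] -0.0908
[-0.0199, 0.0207, 0.0012] -0.0908
[-0.0217, 0.0188, 0.0012] -0.0908
```

Call:
arm_command --motion '[{"offset": [-0.0136,0.0252,0],"spin": -0.091},{"offset": [-0.0158,0.0239,0],"spin": -0.091},{"offset": [-0.0179,0.0224,0],"spin": -0.091},{"offset": [-0.0199,0.0207,0],"spin": -0.091},{"offset": [-0.0217,0.0188,0],"spin": -0.091}]'

```text
time_s: 4.6
ee_pos: [610.1, -243.4, 65.8]
ee_rot: [-180.0, 0.0, 110.2]
force: [-0.2, 1.1, -0.2]
gripper_width: 12.0
gripper_force: 0.0
```

Call:
arm_command --motion '[{"offset": [0,0,0],"spin": 0},{"offset": [0,0,0.022],"spin": 0},{"offset": [0,0,0.022],"spin": 0},{"offset": [0,0,0],"spin": 0}]'

```text
time_s: 5.1
ee_pos: [607.2, -240.8, 20.2]
ee_rot: [-179.8, -0.2, 110.0]
force: [0.6, 0.2, 1.1]
gripper_width: 12.1
gripper_force: 0.0
```

Run:
```python
from h import *
p,d=env.grab_frame('side'); cv2.imwrite('pics/s3.png',cv2.resize(p[140:290,180:380],None,fx=4,fy=4,interpolation=cv2.INTER_CUBIC))
for c in('side','top'):
  if c=='top': env.grab_frame(c)
  for r in env.pinpoint(c,'cap_1'): print(c,r['score'],at_z(c,*r['location']))
s=env.state();print(s['ee_pos'],s['ee_rot'],s['force'])
```

```text
side 0.77 [ 551.02496749 -254.45792738]
side 0.63 [509.00256189 -83.64743546]
side 0.42 [ 593.84381086 -205.23003955]
top 0.46 [500.22310622 -73.22539005]
[ 610.25160168 -241.5917141    23.19651336] [1.79922769e+02 7.53305393e-02 1.10085151e+02] [-0.41941005 -0.19979893 -0.00239378]
```

View pics/s3.png

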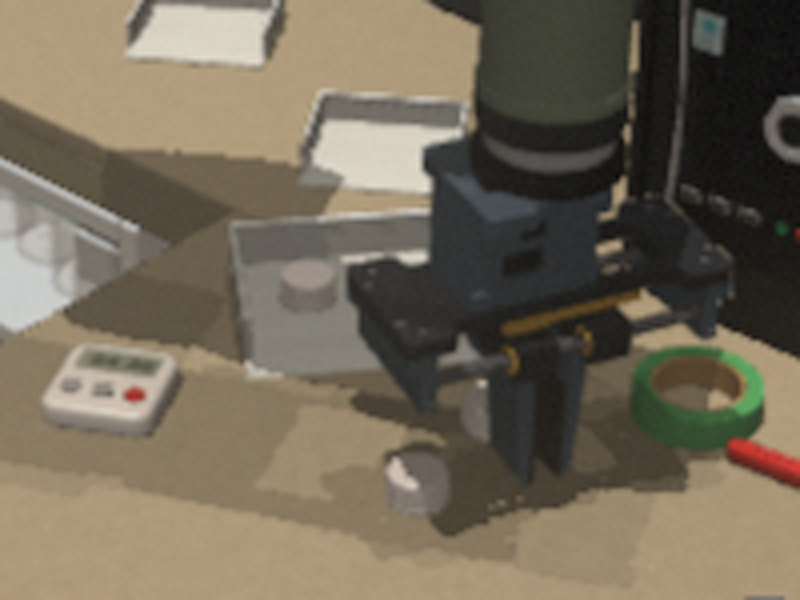

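Call:
arm_command --motion '[{"offset": [0.01,0,0],"spin": 0},{"offset": [0.016,0,0],"spin": 0},{"offset": [0.018,0,0],"spin": 0},{"offset": [0.018,0,0],"spin": 0},{"offset": [0.018,0,0],"spin": 0}]'

```text
time_s: 5.92
ee_pos: [581.8, -164.6, 22.1]
ee_rot: [-180.0, -0.0, 110.1]
force: [0.6, -0.8, 0.7]
gripper_width: 12.2
gripper_force: 0.0
```

Call:
arm_command --motion '[{"offset": [0.018,0,0],"spin": 0},{"offset": [0.018,0,0],"spin": 0},{"offset": [0.018,0,0],"spin": 0},{"offset": [0.013,0,0],"spin": 0},{"offset": [0.007,0,0],"spin": 0}]'

```text
time_s: 6.55
ee_pos: [556.7, -95.9, 22.0]
ee_rot: [180.0, 0.0, 110.1]
force: [0.2, 0.5, 0.1]
gripper_width: 11.9
gripper_force: 0.0
```

Call:
arm_command --motion '[{"offset": [-0.015,0,0],"spin": 0},{"offset": [-0.02,0,-0.02],"spin": 0},{"offset": [-0.025,0,-0.025],"spin": 0},{"offset": [-0.02,0,0],"spin": 0}]'

```text
time_s: 7.05
ee_pos: [586.7, -174.6, 68.9]
ee_rot: [179.8, 0.2, 110.0]
force: [0.5, -0.5, -0.7]
gripper_width: 11.8
gripper_force: 0.0
```

```bash
python3 plan.py 553 -305 60 98 4
python3 - <<'E'
from h import *
for c in('side','top'):
  p,d=env.grab_frame(c)
  if c=='side': cv2.imwrite('pics/s4.png',cv2.resize(p[140:290,180:380],None,fx=4,fy=4,interpolation=cv2.INTER_CUBIC))
  for r in env.pinpoint(c,'cap_1'): print(c,r['score'],at_z(c,*r['location']))
E
```

```text
t 7.05 at [ 586.7 -174.6   68.9] 110.0 F [ 0.5 -0.5 -0.7] w 11.8
[-0.0277, -0.0191, 0.0022] 0.0525
[-0.0287, -0.0176, 0.0022] 0.0525
[-0.0296, -0.0161, 0.0022] 0.0525
[-0.0304, -0.0145, 0.0022] 0.0525
side 0.66 [506.22504109 -69.5848391 ]
side 0.58 [ 543.55609159 -262.40945974]
side 0.54 [544.65063577 -72.03232521]
top 0.5 [549.6461343  -73.60813659]
top 0.38 [498.10448066 -72.6410328 ]
```

View pics/s4.png

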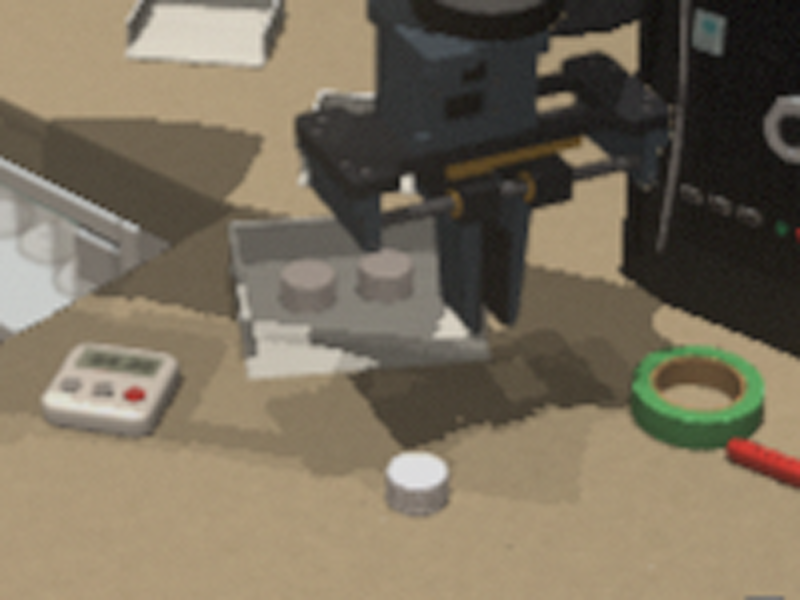

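Call:
arm_command --motion '[{"offset": [-0.0277,-0.0191,0.002],"spin": 0.0525},{"offset": [-0.0287,-0.0176,0.002],"spin": 0.0525},{"offset": [-0.0296,-0.0161,0.002],"spin": 0.0525},{"offset": [-0.0304,-0.0145,0.002],"spin": 0.0525},{"offset": [0,0,0],"spin": 0}]'

```text
time_s: 7.88
ee_pos: [549.5, -302.9, 57.6]
ee_rot: [-179.9, -0.1, 98.0]
force: [0.3, 0.2, -0.2]
gripper_width: 12.2
gripper_force: 0.0
```

Call:
arm_command --motion '[{"offset": [0,0,0.02],"spin": 0},{"offset": [0,0,0.018],"spin": 0},{"offset": [0,0,0],"spin": 0}]'

```text
time_s: 8.25
ee_pos: [549.7, -300.4, 18.9]
ee_rot: [-179.8, -0.2, 98.2]
force: [0.3, -0.0, 0.1]
gripper_width: 12.1
gripper_force: 0.0
```

```bash
python3 plan.py 528.9 -132.5 21 98 1;python3 - <<'E'
from h import *
for c in('side','top'):
  p,d=env.grab_frame(c)
  for r in env.pinpoint(c,'cap_1'): print(c,r['score'],at_z(c,*r['location']))
E
```

```text
t 8.25 at [ 549.7 -300.4   18.9] 98.2 F [ 0.3 -0.   0.1] w 12.1
[0.1691, 0.0032, -0.0021] 0.0026
side 0.58 [497.80447613 -75.39195626]
side 0.57 [ 550.84012132 -263.22571273]
top 0.69 [540.42003672 -69.79011755]
top 0.59 [ 539.32049251 -258.42794897]
top 0.52 [502.90032712 -79.3552978 ]
```

Call:
arm_command --motion '[{"offset": [0.01,0,-0.001],"spin": 0},{"offset": [0.016,0,-0.001],"spin": 0},{"offset": [0.018,0,0],"spin": 0},{"offset": [0.018,0,0],"spin": 0},{"offset": [0.018,0,0],"spin": 0}]'

```text
time_s: 9.07
ee_pos: [539.3, -221.5, 23.0]
ee_rot: [-180.0, -0.0, 98.1]
force: [1.2, -0.5, 0.5]
gripper_width: 11.5
gripper_force: 0.1
```

Call:
arm_command --motion '[{"offset": [0.018,0,0],"spin": 0},{"offset": [0.018,0,0],"spin": 0},{"offset": [0.018,0,0],"spin": 0},{"offset": [0.018,0,0],"spin": 0},{"offset": [0.012,0,0],"spin": 0}]'

```text
time_s: 9.7
ee_pos: [527.6, -138.6, 23.0]
ee_rot: [-180.0, -0.0, 98.1]
force: [0.0, -0.1, 0.3]
gripper_width: 12.3
gripper_force: 0.0
```

Call:
arm_command --motion '[{"offset": [0.006,0,0],"spin": 0},{"offset": [0,0,0],"spin": 0}]'

```text
time_s: 9.95
ee_pos: [527.0, -133.7, 23.0]
ee_rot: [180.0, 0.0, 98.1]
force: [0.5, -0.1, 0.2]
gripper_width: 12.4
gripper_force: 0.0
```

Call:
arm_command --motion '[{"offset": [-0.015,0,0],"spin": 0},{"offset": [-0.025,0,-0.02],"spin": 0},{"offset": [-0.05,0,-0.025],"spin": 0},{"offset": [-0.05,0,-0.03],"spin": 0},{"offset": [-0.04,0,-0.03],"spin": 0}]'

```text
time_s: 10.58
ee_pos: [552.1, -315.8, 129.0]
ee_rot: [180.0, 0.1, 98.0]
force: [0.1, -0.8, -0.1]
gripper_width: 11.9
gripper_force: 0.0
```

Run:
```python
from h import *
ims=[]
for c,(a,b) in(('side',(170,190)),('top',(180,230))):
  p,d=env.grab_frame(c); ims.append(cv2.resize(p[a:a+100,b:b+130],None,fx=3,fy=4,interpolation=cv2.INTER_CUBIC))
  for r in env.pinpoint(c,'cap_1'):
    w=at_z(c,*r['location'],2.5)-[526.5,-84]; print(c,r['score'],'tray xy',w@[-.065,.998],w@[-.998,-.065])
cv2.imwrite('pics/f.png',np.hstack(ims)); s=env.state();print(s['ee_pos'],s['time_s'])
```

```text
side 0.69 tray xy -16.263242699553732 8.700090326389908
side 0.57 tray xy 7.550198330737534 -24.06357479549209
side 0.47 tray xy 3.8544956164396806 25.980759287206638
side 0.33 tray xy -115.99947659990353 -171.36949236866081
top 0.51 tray xy 12.867425122413525 -20.4737319271511
top 0.48 tray xy 19.174201645434703 36.40762798645418
top 0.46 tray xy -14.420156065150318 12.428835183629555
[ 551.83074346 -313.81755936  128.02515169] 10.775
```

View pics/f.png

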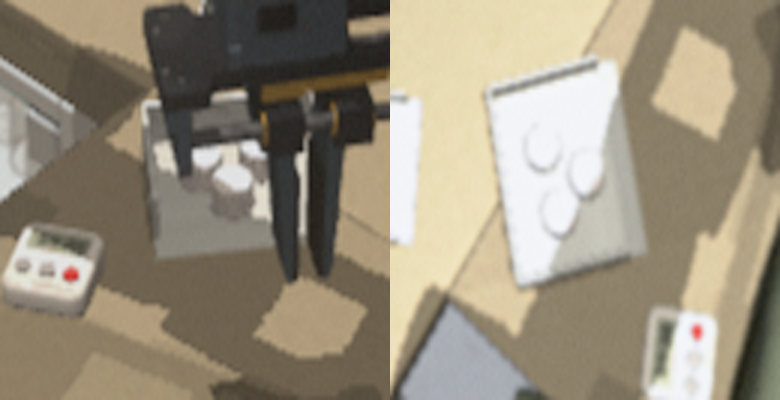

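The picture shows all three caps lying flat in the tray: at about (545,145), (587,172) and (558,213) in the top half. The nearest one is about 15 mm past the limit, and the gripper is clear.

```bash
python3 -c "
from workcell import env
print(env.job_done())"
```

```text
the job is handed in; nothing more can be done
None
```

I swept all three caps onto the collecting tray's flat floor with the fingers, kept clear of the timer, tape roll and memory stick, and handed the job in at about 11 s; the hand-in gave no verdict.

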